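Square up a row of dolls on the set-up tray and clamp it

TASK

Fetch the yellow doll that waits in the grey parts bin and make one neat row of all four small yellow dolls on the tray: upright, each plinth square and flush against the back rail. Then close the row up by sliding the blue clamp block along until the dolls stand plinth to plinth, tight between clamp and end stop: give them a firm but gentle squeeze of about 10 newtons against the end stop (never 30 or more, plinths dent), and let go with the clamp left up against the row. Leave everything else where it is.

Things in the scene. Friction and masses are not known exactly. Their poses are not given: they have to be found in the camera images.
- tray: set-up tray, fixed: wooden floor 120 mm (x) by 360 mm (y), 6 mm thick, open at the front (-x). Origin on the bench at mid-depth; floor from y = -192 to +168 mm. Slippery polished aluminium back rail along the +x edge, parallel to y: inner face at x = +45 mm, top 20 mm above the bench (brass runner on it to 29 mm). A doll flush with the rail has its origin at x = +24 mm
- stop: aluminium end stop at the +y end of the tray, 75 mm long along x, 20 mm thick, 30 mm high above the tray floor. Origin on the tray floor at its inner face, which looks to -y (tray y = +145 mm)
- clamp (a joint): travel in m of the blue sliding clamp block along the tray's +y, towards the end stop, 0 to 0.13; it drags with about 2 N (the dolls add 3 to 5 N of their own) and stays where it is left. With four dolls tight in the row it reads 0.107
- clamp_face (a point): middle of the clamp block's inner face (it meets the dolls, looking to tray +y), 20 mm above the tray floor. The block is 46 mm (x) by 26 mm (y), 41 mm high above the tray floor; its outer face, free to be pushed, is 26 mm behind this point (tray -y). Axes as the tray's
- bin: grey parts bin fixed to the bench, 212 mm (x) by 78 mm (y), walls 4 mm thick and 22 mm high, floor 6 mm thick, three compartments in line along x, centres at x = -69, 0 and +69 mm. Origin: centre of its underside
- doll_a: yellow wooden doll, 70 mm tall, fixed on a square plinth 42 x 42 x 16 mm; body round, 36 mm across where widest (26 to 42 mm above the underside: grip there); neck 23 mm at 53 mm. Origin: centre of the plinth's underside; x, y square to its sides. About 0.12 kg, varying. Red bands. Three of the four dolls stand on the tray, the other in the bin: which one varies
- doll_b: yellow wooden doll, 70 mm tall, fixed on a square plinth 42 x 42 x 16 mm; body round, 36 mm across where widest (26 to 42 mm above the underside: grip there); neck 23 mm at 53 mm. Origin: centre of the plinth's underside; x, y square to its sides. About 0.12 kg, varying. Green bands. Three of the four dolls stand on the tray, the other in the bin: which one varies
- doll_c: yellow wooden doll, 70 mm tall, fixed on a square plinth 42 x 42 x 16 mm; body round, 36 mm across where widest (26 to 42 mm above the underside: grip there); neck 23 mm at 53 mm. Origin: centre of the plinth's underside; x, y square to its sides. About 0.12 kg, varying. Blue bands. Three of the four dolls stand on the tray, the other in the bin: which one varies
- doll_d: yellow wooden doll, 70 mm tall, fixed on a square plinth 42 x 42 x 16 mm; body round, 36 mm across where widest (26 to 42 mm above the underside: grip there); neck 23 mm at 53 mm. Origin: centre of the plinth's underside; x, y square to its sides. About 0.12 kg, varying. Orange bands. Three of the four dolls stand on the tray, the other in the bin: which one varies
- blank_a: bare wooden half-doll blank, 36 mm across, 28 mm high, in a compartment of the bin; to be left there. Origin: centre of its underside
- blank_b: a second such blank, to be left in the bin
- compass: steel scribing compass, 170 mm long, 22 mm high at most, lying on the bench. Bystander. Origin near its middle, on the bench
- burnisher: horn-handled burnisher, 185 mm long, 24 mm thick, lying on the bench. Bystander. Origin at the ferrule, on the bench
- rest_post: aluminium tool rest post, 97 mm high, with a 110 mm crossbar. Bystander. Origin: centre of its foot
- big_doll: large yellow doll, 145 mm tall, 84 mm across. Bystander. Origin: centre of its foot
- doll_shell: open yellow half shell of a doll, 68 mm across, 45 mm high. Bystander. Origin: centre of its foot
- varnish: amber jar, 60 mm across, 85 mm high. Bystander. Origin: centre of its foot
Mind the look-alikes: they are no part of the job. Leave any purple look-alike of the doll_b alone.

How it is judged:
On the way:
1. with all four dolls in the row and the clamp closed on them, the row is pressed against the end stop with more than 6 N for 0.2 s (x of each of doll_a, doll_b, doll_c, doll_d in the frame of tray above 0.0215 m and z of doll_a in the frame of tray between 0.003 and 0.01 m and y of doll_a in the frame of tray between -0.006 and 0.126 m and angle between each of doll_a, doll_b, doll_c, doll_d's own z axis and vertical below 0.06 rad and (angle between the x axis of doll_a and the x axis of tray, either way round below 0.06 rad or angle between the x axis of doll_a and the y axis of tray, either way round below 0.06 rad) and z of doll_b in the frame of tray between 0.003 and 0.01 m and y of doll_b in the frame of tray between -0.006 and 0.126 m and (angle between the x axis of doll_b and the x axis of tray, either way round below 0.06 rad or angle between the x axis of doll_b and the y axis of tray, either way round below 0.06 rad) and z of doll_c in the frame of tray between 0.003 and 0.01 m and y of doll_c in the frame of tray between -0.006 and 0.126 m and (angle between the x axis of doll_c and the x axis of tray, either way round below 0.06 rad or angle between the x axis of doll_c and the y axis of tray, either way round below 0.06 rad) and z of doll_d in the frame of tray between 0.003 and 0.01 m and y of doll_d in the frame of tray between -0.006 and 0.126 m and (angle between the x axis of doll_d and the x axis of tray, either way round below 0.06 rad or angle between the x axis of doll_d and the y axis of tray, either way round below 0.06 rad) and value of joint clamp above 0.104 m and (contact force between stop and doll_a above 6 N or contact force between stop and doll_b above 6 N or contact force between stop and doll_c above 6 N or contact force between stop and doll_d above 6 N)), for 0.2 s.
At the end, for the whole second after the job is handed in: All four dolls stand upright (within 0.06 rad) on the tray floor, at rest, square to the tray within 0.06 rad, flush with the back rail within 2.5 mm, in one row between end stop and clamp, with the clamp closed on the row to within 3 mm in all (clamp travel over 0.104 m) (x of each of doll_a, doll_b, doll_c, doll_d in the frame of tray above 0.0215 m and z of doll_a in the frame of tray between 0.003 and 0.01 m and y of doll_a in the frame of tray between -0.006 and 0.126 m and angle between each of doll_a, doll_b, doll_c, doll_d's own z axis and vertical below 0.06 rad and (angle between the x axis of doll_a and the x axis of tray, either way round below 0.06 rad or angle between the x axis of doll_a and the y axis of tray, either way round below 0.06 rad) and z of doll_b in the frame of tray between 0.003 and 0.01 m and y of doll_b in the frame of tray between -0.006 and 0.126 m and (angle between the x axis of doll_b and the x axis of tray, either way round below 0.06 rad or angle between the x axis of doll_b and the y axis of tray, either way round below 0.06 rad) and z of doll_c in the frame of tray between 0.003 and 0.01 m and y of doll_c in the frame of tray between -0.006 and 0.126 m and (angle between the x axis of doll_c and the x axis of tray, either way round below 0.06 rad or angle between the x axis of doll_c and the y axis of tray, either way round below 0.06 rad) and z of doll_d in the frame of tray between 0.003 and 0.01 m and y of doll_d in the frame of tray between -0.006 and 0.126 m and (angle between the x axis of doll_d and the x axis of tray, either way round below 0.06 rad or angle between the x axis of doll_d and the y axis of tray, either way round below 0.06 rad) and value of joint clamp above 0.104 m and linear speed of each of doll_a, doll_b, doll_c, doll_d below 0.02 m/s); the robot touches nothing.
It fails at once if the end stop is pressed with more than 30 N (contact force between stop and anything else above 30 N).
It fails at once if a bystander (blank, compass, burnisher, tool rest post, big doll, half shell or jar) is moved by more than 20 mm (distance of any of blank_a, blank_b, compass, burnisher, rest_post, big_doll, doll_shell, varnish from where it was at the start of the episode above 0.02 m).
It also fails if it takes over 72 s, if anything falls off the work surface, if the arm or the gripper's body presses on something with over 40 N, if the wrist force passes 120 N, or if a joint passes its speed limit or range.

ROBOT

A 6-joint arm with a two-finger parallel gripper is mounted at the origin on the work surface. World frame = base frame: x ahead of the robot, y to its left, z up, the work surface at z = 0. Lengths are in m, angles in rad, forces in N, time in s.
With the tool pointing down it reaches from about 0.225 to 0.875 m from the base axis. Payload 3.4 kg.
Tool frame: the origin (TCP) lies at the very end of the fingers, on their centre line; the grasp point (between the pads) lies 19 mm behind it (manip.tcp_to_grasp is the distance from the TCP to the grasp point, in m); z points along the fingers, y is the line along which they close (so a half turn about z gives the same grasp; the last joint's range is limited). The gripper opens to 85 mm and grips with 20 to 120 N. Pads are 22 mm wide; open, the fingers measure 114 mm over their backs; the gripper's body (76 mm by 85 mm) begins 54 mm behind the grasp point. The pads swing forward as they close: fully open they stand 13 mm farther back than shut.
Start: joints at [1.092, 0.276, 1.505, -0, 1.361, -0.121], TCP at [0.201, 0.539, 0.231] pointing down, gripper open.
Joint ranges: [-2.89, 2.89], [-0.75, 2.08], [0.22, 2.7], [-1.18, 4.32], [0.11, 2.71], [-2.7, 2.7]. Speed limits (rad/s): [2.57, 2.57, 3.14, 3.14, 3.14, 3.14].

INTERFACE

Orientations are given as a unit quaternion [w, x, y, z].
In Python, from rig import status, get_image, job, manip gives the robot as it stands.
- The arm moves only by the tool apply_moves, never from a script. Its arguments are lists of equal length, an entry for each row: "xyz": the shift along the tool's x, y, z each as a share of 0.3 m, from -1 to 1, a list of three; "rot": the turn, a rotation vector about the tool's x, y, z each as a share of 60 degrees, from -1 to 1, a list of three; "hand": the opening, from -1 (shut) to 1 (fully open). A call has 1 to 8 rows; each row shifts and turns the commanded pose from where the row before left it, along the tool's axes as they then stand; what a row does not reach is not made up. A row lasts 1/8 s, in which the tool goes at most 62.5 mm and 10.7 degrees, less where a joint would pass 70% of its speed; a pose out of reach is approached as far as the arm can. A call with a number of a shift or a turn outside -1 to 1 is refused whole. A call with a gripper value outside its range is refused whole. The fingers move at their own pace and stop on an object; "force" is the grip in N (left out, the last holds). Time passes only in rows, so rows that do not move let the fingers close. It gives the time, the measured TCP pose, the force, the opening and the grip force at its end, in the units of the state.
- status.get_state(): the state, without advancing time (a new reading comes with each control period).
- get_image(name): name is "side" or "top" or "wrist"; returns a dict with "pixels" (400x640x3 uint8, red, green, blue), "fovy" (degrees; the focal length in pixels is half the picture's height over the tangent of half this angle, whatever the lens; pixels are square), "cx", "cy" (the principal point, pixels), "dist" ([k1, k2, p1, p2, k3] as OpenCV has them; the pictures are not rectified), "origin" and "orientation" of the camera in the world; the wrist camera has in their place "tool_from_camera" (4x4, takes a point from camera to tool coordinates, whose origin is the TCP and whose axes are the flange's). Camera axes: x right, y down, z forward; pixel columns grow to the right and rows downward; lengths in m; the calibration is good to about 2 mm. A picture is of the moment at which its call begins: read the wrist's pose just before it. There is no depth.
- job.sign_off(): hands the job in; it is judged then, once.
The state is a dict: "clock": time; "qpos": joint angles; "qd": joint speeds; "effort": joint torques, N m; "position": TCP position; "ee_rot": TCP orientation; "contact_force": force on the tool from outside, world axes, zero at the start; "moment": the same for the moment, N m; "width": finger opening in m; "gripper_force": force on a finger pad.
Only numpy, scipy, OpenCV 4.12 (cv2) and the standard library are available. Lean on these libraries where they do the work, as an engineer would, in place of code of your own. Each camera call takes 0.05 s, during which the arm holds its last target. There are 200 camera calls.

## Working session

There is one attempt and no reset: what is moved stays moved. The work goes in short steps, Python scripts to look and compute and a tool call to move; the robot and the scene stay as the last step left them, time stands still between calls to the robot, and variables do not carry over. Pictures are saved under pics/ and viewed, at most 13 in all, crops included, and the job is handed in when it is done.

Besides the shell and the picture viewer there is one more tool, called after "Request:" as name(argument=value, ...) on one line, values as JSON. apply_moves: Moves the arm, as the interface text tells. Its arguments: {"type":"object","properties":{"xyz":{"type":"array","items":{"type":"array","items":{"type":"number","minimum":-1,"maximum":1}}},"rot":{"type":"array","items":{"type":"array","items":{"type":"number","minimum":-1,"maximum":1}}},"hand":{"type":"array","items":{"type":"number"}},"force":{"type":"number"}},"required":["xyz","rot","hand"]}

```bash
ls; mkdir -p pics
cat > h.py <<'E'
import numpy as np, cv2
from rig import status, get_image, job, manip
def cam(name):
    s=status.get_state(); d=get_image(name); im=d["pixels"]
    f=im.shape[0]/2/np.tan(np.radians(d["fovy"])/2)
    K=np.array([[f,0,d["cx"]],[0,f,d["cy"]],[0,0,1]])
    def R(q): 
        w,x,y,z=q; return cv2.Rodrigues(np.array([x,y,z])/max(1e-12,np.linalg.norm([x,y,z]))*2*np.arctan2(np.linalg.norm([x,y,z]),w))[0]
    if name=="wrist":
        T=np.eye(4);T[:3,:3]=R(s["ee_rot"]);T[:3,3]=s["position"];T=T@np.array(d["tool_from_camera"])
    else:
        T=np.eye(4);T[:3,:3]=R(d["orientation"]);T[:3,3]=d["origin"]
    return dict(im=im,K=K,D=np.array(d["dist"],float),T=T)
def rays(c,uv):
    p=cv2.undistortPoints(np.array(uv,float).reshape(-1,1,2),c["K"],c["D"]).reshape(-1,2)
    return np.c_[p,np.ones(len(p))]@c["T"][:3,:3].T
def onplane(c,uv,z):
    r=rays(c,uv);o=c["T"][:3,3]; return o+r*((z-o[2])/r[:,2])[:,None]
def proj(c,P):
    Ti=np.linalg.inv(c["T"]); return cv2.projectPoints(np.array(P,float).reshape(-1,1,3),cv2.Rodrigues(Ti[:3,:3])[0],Ti[:3,3],c["K"],c["D"])[0].reshape(-1,2)
def tri(c1,u1,c2,u2):
    a=rays(c1,[u1])[0];b=rays(c2,[u2])[0];o1=c1["T"][:3,3];o2=c2["T"][:3,3]
    st=np.linalg.lstsq(np.c_[a,-b],o2-o1,rcond=None)[0]
    p=o1+st[0]*a;q=o2+st[1]*b; return (p+q)/2,np.linalg.norm(p-q)
def save(c,n,crop=None,s=1):
    im=c["im"]; 
    if crop: im=im[crop[1]:crop[3],crop[0]:crop[2]]
    cv2.imwrite("pics/"+n,cv2.resize(im[:,:,::-1],None,fx=s,fy=s,interpolation=cv2.INTER_CUBIC))
E
python3 - <<'E'
from h import *
print(status.get_state(), manip.tcp_to_grasp)
for n in ["top","side","wrist"]:
    c=cam(n); save(c,n+".png",s=1.25); print(n,c["T"].round(3).tolist(),c["K"][0,0],c["D"])
E
```

```text
pics
{'clock': 0.0, 'qpos': array([ 1.09201759e+00,  2.76579195e-01,  1.50615391e+00,  2.26494806e-05,
        1.36070495e+00, -1.20986890e-01]), 'qd': array([-8.35132445e-04, -5.77074625e-04, -9.03209323e-07,  1.03935648e-03,
        1.16468770e-03,  1.02490711e-03]), 'effort': array([ 1.22781425e-03, -4.16754377e+01, -2.45802426e+01,  1.54091924e-05,
        1.13175731e-02, -1.86800241e-05]), 'position': array([0.20110793, 0.53810603, 0.23044045]), 'ee_rot': array([-2.83153052e-04,  1.77945487e-01,  9.84039914e-01, -8.78251356e-04]), 'contact_force': array([ 0.04466697, -0.16433767,  0.9917258 ]), 'moment': array([ 0.02240864, -0.02226211, -0.00456658]), 'gripper_force': 0.0, 'width': 0.08550490685334847} 0.0187
top [[-0.011, -0.989, 0.15, 0.374], [-1.0, 0.012, 0.007, 0.03], [-0.009, -0.15, -0.989, 1.497], [0.0, 0.0, 0.0, 1.0]] 504.9560151452692 [0.05679237 0.         0.         0.         0.        ]
side [[0.697, -0.349, 0.627, -0.1], [-0.717, -0.35, 0.603, -0.666], [0.009, -0.869, -0.494, 0.626], [0.0, 0.0, 0.0, 1.0]] 423.6862409023959 [0.03577765 0.         0.         0.         0.        ]
wrist [[0.35, 0.902, 0.254, 0.136], [0.937, -0.337, -0.096, 0.562], [-0.002, 0.271, -0.962, 0.374], [0.0, 0.0, 0.0, 1.0]] 337.4527156313554 [-0.04484986  0.          0.          0.          0.        ]
```

View pics/top.png

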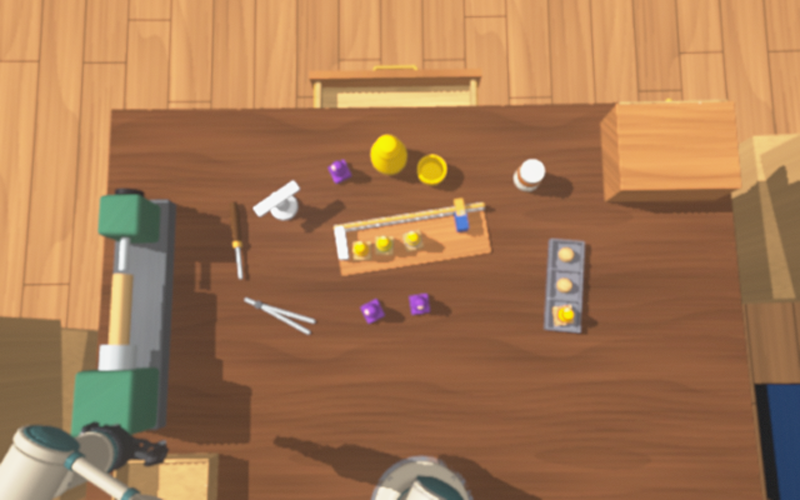

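View pics/side.png

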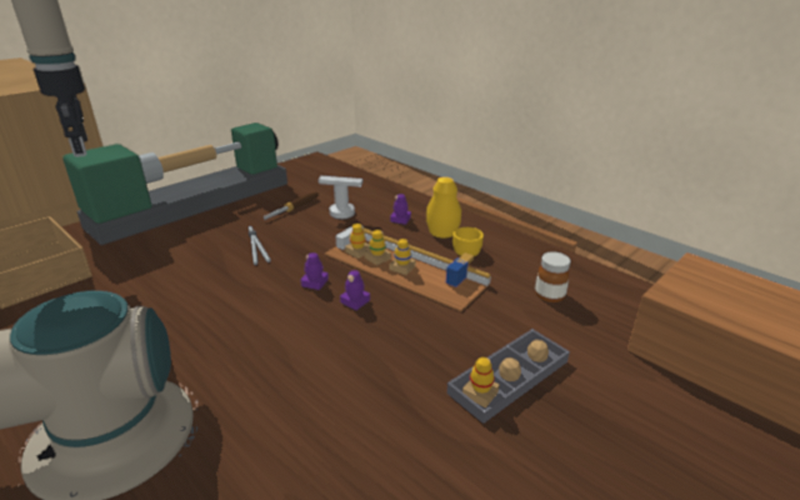

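The top view shows the tray with the stop at (342,242), three dolls at (360,249), (384,243) and (412,238), the clamp at (461,216), and the bin with the red-banded doll at (565,315). The side view shows the same scene: the bin doll is at (483,375) and the tray dolls are at about (358,240), (377,245) and (403,255).

```bash
cat >> h.py <<'E'
def blobs(im,lo,hi,amin=8):
    m=cv2.inRange(cv2.cvtColor(im,cv2.COLOR_RGB2HSV),np.array(lo),np.array(hi))
    n,l,s,ce=cv2.connectedComponentsWithStats(m); return [(ce[i],s[i]) for i in range(1,n) if s[i,4]>=amin]
E
python3 - <<'E'
from h import *
t=cam("top"); s=cam("side")
for n,c in(("top",t),("side",s)):
    print(n,"yellow"); 
    for ce,st in blobs(c["im"],(24,190,120),(32,255,255)): print(ce.round(1),st)
    print("blue",[(a.round(1),b.tolist()) for a,b in blobs(c["im"],(105,150,60),(120,255,255),25)])
P=lambda u,v:[(u/1.25,v/1.25)]
for n,u,v,z in [("d1",360,247,.07),("d2",384,242,.07),("d3",412,237,.07),("bin",566,313,.07),("clamp",461,221,.047),("railL",345,228,.029),("railR",485,206,.029),("trayFL",342,275,.006),("trayFR",491,252,.006),("bin1",551,238,.022),("bin2",585,239,.022),("bin3",580,333,.022),("bin4",544,331,.022)]:
    print(n,onplane(t,P(u,v),z).round(3))
for (u,v),(a,b) in [((360,244),(358,226)),((384,240),(377,232)),((412,235),(403,241)),((567,311),(484,360))]:
    print(tri(t,(u/1.25,v/1.25),s,(a/1.25,b/1.25)))
E
```

```text
top yellow
[305.7 120.5] [297 108  20  29 369]
[346.1 137.1] [335 124  22  23 286]
[329.8 189.5] [326 187   8   6  33]
[305.9 195.3] [302 191   9   9  63]
[286.9 198.5] [284 195   8   8  45]
[451.7 251.4] [447 247  11  10  68]
blue [(array([369.1, 178.1]), [366, 174, 7, 9, 47]), (array([629.4, 349.4]), [615, 309, 25, 91, 1657])]
side yellow
blue [(array([364.3, 218.2]), [358, 210, 15, 18, 198])]
d1 [[0.586 0.134 0.07 ]]
d2 [[0.597 0.079 0.07 ]]
d3 [[0.608 0.015 0.07 ]]
bin [[ 0.432 -0.327  0.07 ]]
clamp [[ 0.648 -0.101  0.047]]
railL [[0.638 0.172 0.029]]
railR [[ 0.687 -0.16   0.029]]
trayFL [[0.529 0.181 0.006]]
trayFR [[ 0.58  -0.174  0.006]]
bin1 [[ 0.609 -0.313  0.022]]
bin2 [[ 0.606 -0.392  0.022]]
bin3 [[ 0.388 -0.369  0.022]]
bin4 [[ 0.393 -0.287  0.022]]
(array([0.59255566, 0.13455351, 0.06802878]), np.float64(0.0024025122203847524))
(array([0.60028435, 0.0797995 , 0.07087781]), np.float64(0.0035542834927513958))
(array([0.61264457, 0.01455507, 0.06913758]), np.float64(0.0003500751364107231))
(array([ 0.43577218, -0.32973999,  0.06792433]), np.float64(0.0011365609029061112))
```

View pics/wrist.png

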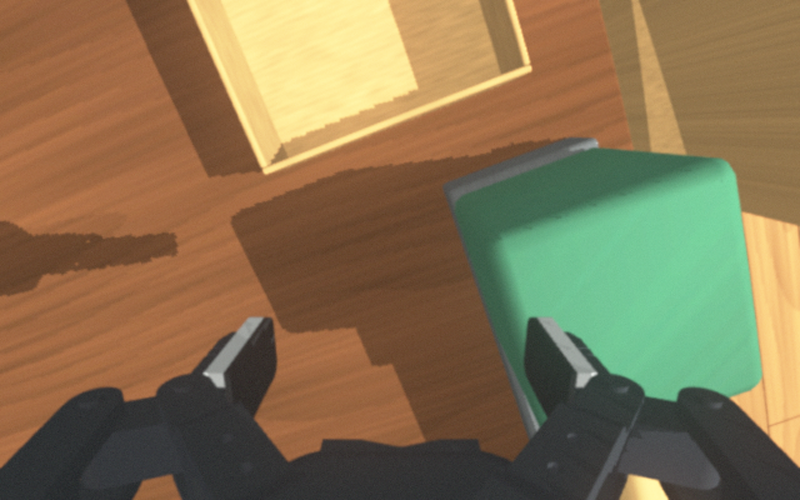

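The wrist view shows only the lathe and a crate by the fingers, so nothing in it is useful yet. Next I'll bring the wrist camera to the tray.

```bash
cat >> h.py <<'E'
from scipy.spatial.transform import Rotation as Ro
def plan(*tg,start=None):
    """tg: (x,y,z,psi) psi=world angle of tool y axis minus 90deg (i.e. tray/bin yaw). prints tool shift (shares) after turn"""
    s=status.get_state();p=s["position"].copy();q=s["ee_rot"];M=Ro.from_quat([q[1],q[2],q[3],q[0]])
    for x,y,z,a in tg:
        W=Ro.from_matrix(np.c_[[-np.cos(a),-np.sin(a),0],[-np.sin(a),np.cos(a),0],[0,0,-1]])
        rv=(M.inv()*W).as_rotvec(); d=np.array([x,y,z])-p
        print("to",(x,y,z,round(a,3)),"| shift(unturned)",(M.inv().apply(d)/.3).round(4),"turn",(rv/np.radians(60)).round(4),"| shift(turned)",(W.inv().apply(d)/.3).round(4),"len mm",round(np.linalg.norm(d)*1000,1))
        p=np.array([x,y,z]);M=W
E
python3 - <<'E'
from h import *
plan((.50,.04,.16,.146))
E
```

```text
to (0.5, 0.04, 0.16, 0.146) | shift(unturned) [-1.5145 -1.2073  0.2372] turn [-6.000e-04 -3.000e-04 -4.811e-01] | shift(turned) [-0.7434 -1.7886  0.2365] len mm 585.4
```

Request:
apply_moves(xyz=[[-0.151, -0.121, 0.024], [-0.151, -0.121, 0.024], [-0.151, -0.121, 0.024], [-0.151, -0.121, 0.024], [-0.151, -0.121, 0.024], [-0.151, -0.121, 0.024], [-0.151, -0.121, 0.024], [-0.151, -0.121, 0.024]], rot=[[0, 0, 0], [0, 0, 0], [0, 0, 0], [0, 0, 0], [0, 0, 0], [0, 0, 0], [0, 0, 0], [0, 0, 0]], hand=[1, 1, 1, 1, 1, 1, 1, 1])

```text
clock: 1.25
position: [0.44, 0.138, 0.1737]
ee_rot: [0.0, 0.178, 0.984, 0.0]
contact_force: [0.1, -0.1, -0.4]
width: 0.0853
gripper_force: 0.0
```

Request:
apply_moves(xyz=[[-0.151, -0.121, 0.024], [-0.151, -0.121, 0.024], [0, 0, 0], [0, 0, 0], [0, 0, 0], [0, 0, 0]], rot=[[0, 0, 0], [0, 0, 0], [0, 0, -0.16], [0, 0, -0.16], [0, 0, -0.16], [0, 0, 0]], hand=[1, 1, 1, 1, 1, 1])

```text
clock: 2.0
position: [0.4985, 0.0399, 0.1592]
ee_rot: [-0.0, -0.071, 0.997, 0.0]
contact_force: [-0.1, 0.3, 0.4]
width: 0.0855
gripper_force: 0.0
```

Run:
```python
from h import *
s=status.get_state();print(s["clock"],s["position"],s["ee_rot"],s["contact_force"])
import pickle
c=cam("wrist"); save(c,"w1.png",s=1.25); pickle.dump(c,open("w1.pkl","wb"))
```

```text
2.0 [0.49852806 0.03987185 0.15923735] [-5.97066345e-05 -7.12729969e-02  9.97456843e-01  5.56383014e-05] [-0.12040115  0.33956089  0.4007233 ]
```

View pics/w1.png

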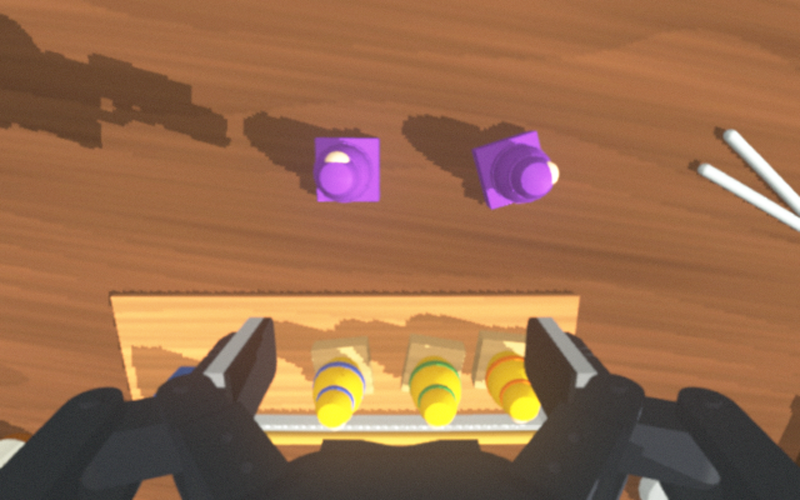

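This first wrist view shows purple look-alikes at (347,170) and (515,170), and tray dolls with blue (340,390), green (435,390) and orange (515,385) bands, partly hidden by the fingers. I'll move further over the tray.

Request:
apply_moves(xyz=[[-0.167, -0.075, 0], [-0.167, -0.075, 0], [0, 0, 0]], rot=[[0, 0, 0], [0, 0, 0], [0, 0, 0]], hand=[1, 1, 1])

```text
clock: 2.42
position: [0.6081, 0.0087, 0.1587]
ee_rot: [0.001, -0.071, 0.997, -0.0]
contact_force: [-0.5, 1.4, -0.2]
width: 0.0851
gripper_force: 0.0
```

Run:
```python
from h import *
import pickle
s=status.get_state();print(s["clock"],s["position"])
c=cam("wrist"); save(c,"w2.png",s=1.25); pickle.dump(c,open("w2.pkl","wb"))
```

```text
2.425 [0.60810926 0.00870412 0.1586978 ]
```

View pics/w2.png

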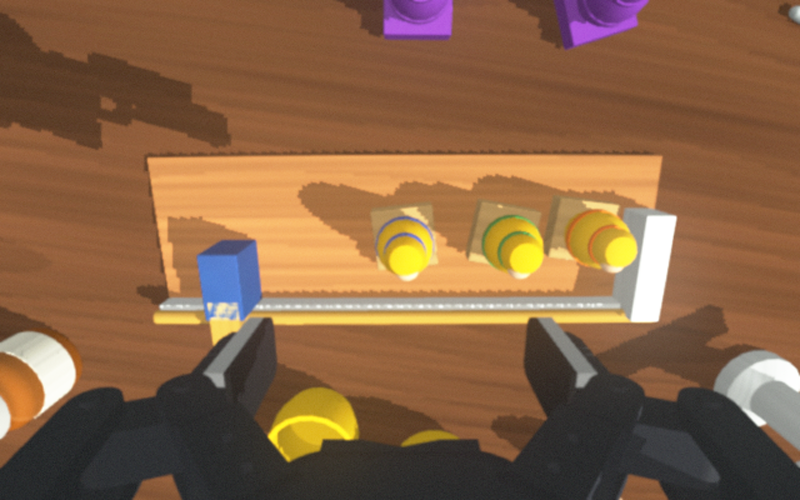

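The second wrist view shows the whole tray: front edge (148,157)–(662,157), rail from (160,303) to (625,303), blue clamp (230,280), stop inner face about x=615–632. The plinths are slightly turned and stand clear of the rail: c (372–436, 209–268), b (470–541, 203–262), d (549–618, 198–262).

Run:
```python
from h import *
import pickle
c=pickle.load(open("w2.pkl","rb")); c1=pickle.load(open("w1.pkl","rb"))
S=lambda *a:np.array(a,float).reshape(-1,2)/1.25
# tray frame from front edge
e=onplane(c,S(148,157,662,157),.006); e1=onplane(c1,S(110,294,579,295),.006)
print("front edge",e.round(4),"| from w1",e1.round(4),"len",np.linalg.norm(e[1]-e[0]))
print("corner tri",tri(c,S(148,157)[0],c1,S(110,294)[0]),tri(c,S(662,157)[0],c1,S(579,295)[0]))
d=e[1]-e[0]; a=np.arctan2(-d[0],d[1]); X=np.array([np.cos(a),np.sin(a)]);Y=np.array([-np.sin(a),np.cos(a)])
# left corner is tray (x=-?, y=-192), right (.., +168)
mid=(e[0]+e[1])[:2]/2   # tray y=-12 
rail=onplane(c,S(163,299,400,300,613,300),.020)
print("yaw",a,"depth front edge->rail front top",[(r[:2]-mid)@X for r in rail])
O=mid+.012*Y+.0; O=O+X*(((rail[:,:2]-mid)@X).mean()-.045) ; print("origin",O,"front x",(mid-O)@X)
t=lambda P:np.c_[(P[:,:2]-O)@X,(P[:,:2]-O)@Y]
print("stop top edge inner",t(onplane(c,S(631,210,616,320),.036)).round(4))
print("clamp top corners", t(onplane(c,S(207,241,256,241,244,304,204,304),.047)).round(4), "base inner", t(onplane(c,S(259,293),.006)))
for n,p in dict(c=(372,209,431,206),b=(480,203,542,212),d=(556,198,619,206)).items():
    q=onplane(c,S(*p),.022);w=t(q);v=w[1]-w[0];l=np.linalg.norm(v);th=np.arctan2(-v[0],v[1]); cen=w.mean(0)+.021*np.array([np.cos(th),np.sin(th)])
    print(n,"front edge len",l,"yaw rel tray",th,"centre tray",cen.round(4),"world",(O+cen[0]*X+cen[1]*Y).round(4))
for n,h in dict(c=(403,250),b=(520,247),d=(618,244)).items(): print(n,"top of head",t(onplane(c,S(*h),.072)).round(4))
print("head heights",tri(c,S(403,250)[0],c1,S(337,402)[0]),tri(c,S(520,247)[0],c1,S(438,402)[0]))
```

```text
front edge [[ 0.5802 -0.1733  0.006 ]
 [ 0.5294  0.1826  0.006 ]] | from w1 [[ 0.5791 -0.1744  0.006 ]
 [ 0.5282  0.1818  0.006 ]] len 0.35957524355010084
corner tri (array([ 0.58049304, -0.17564077,  0.00316837]), np.float64(0.0011526702707753158)) (array([0.52923132, 0.18357833, 0.00357969]), np.float64(0.0009578685133538991))
yaw 0.1417111585664675 depth front edge->rail front top [np.float64(0.10089327277476409), np.float64(0.10109116667079275), np.float64(0.10153168590513793)]
origin [0.60872647 0.02445158] front x -0.05617204178356493
stop top edge inner [[-0.024   0.134 ]
 [ 0.0537  0.1352]]
clamp top corners [[-0.0061 -0.1373]
 [-0.0061 -0.106 ]
 [ 0.0367 -0.1181]
 [ 0.0369 -0.1449]] base inner [[ 0.04526907 -0.12215994]]
c front edge len 0.03967209466817739 yaw rel tray 0.05128969483467043 centre tray [-0.0018 -0.0134] world [0.6089 0.0109]
b front edge len 0.04285532768381236 yaw rel tray -0.14124048080133791 centre tray [-0.002   0.0564] world [0.5988 0.08  ]
d front edge len 0.044220696397587085 yaw rel tray -0.11882812141683138 centre tray [-0.0059  0.1087] world [0.5876 0.1312]
c top of head [[-0.0073 -0.0138]]
b top of head [[-0.0091  0.0527]]
d top of head [[-0.0109  0.1091]]
head heights (array([0.60693101, 0.0117194 , 0.06108296]), np.float64(0.0029518828485330527)) (array([0.59396968, 0.07809912, 0.06598777]), np.float64(0.0015549721229965623))
```

```bash
cat >> h.py <<'E'
TA=.1417; TO=np.array([.6127,.0250]); TX=np.array([np.cos(TA),np.sin(TA)]); TY=np.array([-np.sin(TA),np.cos(TA)])
def W(x,y,z,a=TA): p=TO+x*TX+y*TY; return (round(p[0],4),round(p[1],4),z,a)
def tray(): 
    s=status.get_state();p=s["position"];d=p[:2]-TO; print("t",round(s["clock"],2),"tray",(d@TX).round(4),(d@TY).round(4),p[2].round(4),"F tray",(s["contact_force"][:2]@TX).round(1),(s["contact_force"][:2]@TY).round(1),s["contact_force"][2].round(1),"w",s["width"].round(4))
E
python3 - <<'E'
from h import *
tray(); plan(W(-.055,-.0134,.1587),W(-.055,-.0134,.013),W(-.012,-.0134,.013),W(-.055,.0564,.013),W(-.055,.1087,.013))
E
```

```text
Traceback (most recent call last):
  File "h.py", line 44, in tray
    s=status.get_state();p=s["position"];d=p[:2]-TO; print("t",round(s["clock"],2),"tray",(d@TX).round(4),(d@TY).round(4),p[2].round(4),"F tray",(s["contact_force"][:2]@TX).round(1),(s["contact_force"][:2]@TY).round(1),s["contact_force"][2].round(1),"w",s["width"].round(4))
                                                                                                                                                                                                                                                              ^^^^^^^^^^^^^^^^
AttributeError: 'float' object has no attribute 'round'
```

```bash
sed -i 's/s\["width"\].round(4)/round(s["width"],4)/' h.py
python3 - <<'E'
from h import *
tray(); plan(W(-.055,-.0134,.1587),W(-.055,-.0134,.013),W(-.012,-.0134,.013),W(-.055,.0564,.013),W(-.055,.1087,.013))
E
```

```text
t 2.48 tray -0.0095 -0.0144 0.1585 F tray -0.6 -0.4 -0.2 w 0.0857
to (np.float64(0.5601), np.float64(0.004), 0.1587, 0.142) | shift(unturned) [ 0.1518  0.0034 -0.0005] turn [ 0.0003 -0.0007  0.0005] | shift(turned) [ 0.1518  0.0033 -0.0006] len mm 45.5
to (np.float64(0.5601), np.float64(0.004), 0.013, 0.142) | shift(unturned) [0.     0.     0.4857] turn [0. 0. 0.] | shift(turned) [0.     0.     0.4857] len mm 145.7
to (np.float64(0.6027), np.float64(0.01), 0.013, 0.142) | shift(unturned) [-0.1434 -0.0003  0.    ] turn [0. 0. 0.] | shift(turned) [-0.1434 -0.0003  0.    ] len mm 43.0
to (np.float64(0.5503), np.float64(0.0731), 0.013, 0.142) | shift(unturned) [0.1432 0.2329 0.    ] turn [0. 0. 0.] | shift(turned) [0.1432 0.2329 0.    ] len mm 82.0
to (np.float64(0.5429), np.float64(0.1248), 0.013, 0.142) | shift(unturned) [1.000e-04 1.741e-01 0.000e+00] turn [0. 0. 0.] | shift(turned) [1.000e-04 1.741e-01 0.000e+00] len mm 52.2
```

Request:
apply_moves(xyz=[[0.152, 0.003, 0], [0, 0, 0.15], [0, 0, 0.15], [0, 0, 0.12], [0, 0, 0.05], [0, 0, 0.0157], [0, 0, 0]], rot=[[0, 0, 0], [0, 0, 0], [0, 0, 0], [0, 0, 0], [0, 0, 0], [0, 0, 0], [0, 0, 0]], hand=[-0.77, -0.77, -0.77, -0.77, -0.77, -0.77, -0.77], force=25)

```text
clock: 3.35
position: [0.5596, 0.0043, 0.0145]
ee_rot: [0.001, -0.072, 0.997, -0.0]
contact_force: [-0.7, 0.2, -0.1]
width: 0.0096
gripper_force: 0.0
```

Request:
apply_moves(xyz=[[-0.03, 0, 0], [-0.03, 0, 0], [-0.02, 0, 0], [-0.02, 0, 0], [-0.02, 0, 0], [-0.015, 0, 0], [0, 0, 0]], rot=[[0, 0, 0], [0, 0, 0], [0, 0, 0], [0, 0, 0], [0, 0, 0], [0, 0, 0], [0, 0, 0]], hand=[-0.77, -0.77, -0.77, -0.77, -0.77, -0.77, -0.77])

```text
clock: 4.22
position: [0.6002, 0.0101, 0.0135]
ee_rot: [0.001, -0.072, 0.997, -0.0]
contact_force: [0.4, -0.1, 1.0]
width: 0.0095
gripper_force: 0.0
```

Run:
```python
from h import *
tray()
```

```text
t 4.22 tray -0.0145 -0.013 0.0135 F tray 0.4 -0.1 1.0 w 0.0095
```

Request:
apply_moves(xyz=[[-0.01, 0, 0], [-0.007, 0, 0], [0, 0, 0]], rot=[[0, 0, 0], [0, 0, 0], [0, 0, 0]], hand=[-0.77, -0.77, -0.77])

```text
clock: 4.6
position: [0.6047, 0.0108, 0.0135]
ee_rot: [0.001, -0.072, 0.997, 0.0]
contact_force: [0.2, 0.1, -0.5]
width: 0.0097
gripper_force: 0.1
```

Request:
apply_moves(xyz=[[-0.005, 0, 0], [0, 0, 0]], rot=[[0, 0, 0], [0, 0, 0]], hand=[-0.77, -0.77])

```text
clock: 4.85
position: [0.6056, 0.011, 0.0136]
ee_rot: [0.0, -0.072, 0.997, 0.0]
contact_force: [-1.4, -0.1, -0.1]
width: 0.01
gripper_force: 0.5
```

Request:
apply_moves(xyz=[[-0.004, 0, 0], [0, 0, 0]], rot=[[0, 0, 0], [0, 0, 0]], hand=[-0.77, -0.77])

```text
clock: 5.1
position: [0.6062, 0.0111, 0.0136]
ee_rot: [-0.001, -0.072, 0.997, 0.0]
contact_force: [-2.8, 0.1, 1.1]
width: 0.0097
gripper_force: 1.4
```

Request:
apply_moves(xyz=[[-0.004, 0, 0], [0, 0, 0]], rot=[[0, 0, 0], [0, 0, 0]], hand=[-0.77, -0.77])

```text
clock: 5.35
position: [0.6062, 0.0111, 0.0136]
ee_rot: [-0.002, -0.073, 0.997, -0.0]
contact_force: [-6.0, -1.3, 3.8]
width: 0.0102
gripper_force: 2.8
```

Run:
```python
from h import *
tray()
```

```text
t 5.35 tray -0.0084 -0.0128 0.0136 F tray -6.1 -0.4 3.8 w 0.0102
```

Request:
apply_moves(xyz=[[0.04, 0, 0], [0.125, 0, 0], [0, 0.116, 0], [0, 0.117, 0], [0, 0, 0]], rot=[[0, 0, 0], [0, 0, 0], [0, 0, 0], [0, 0, 0], [0, 0, 0]], hand=[-0.77, -0.77, -0.77, -0.77, -0.77])

```text
clock: 5.98
position: [0.5488, 0.0753, 0.0139]
ee_rot: [0.001, -0.074, 0.997, 0.0]
contact_force: [-0.4, 0.2, -0.7]
width: 0.0099
gripper_force: 0.0
```

Request:
apply_moves(xyz=[[-0.03, 0, 0], [-0.03, 0, 0], [-0.03, 0, 0], [-0.02, 0, 0], [-0.02, 0, 0], [-0.018, 0, 0], [-0.01, 0, 0], [0, 0, 0]], rot=[[0, 0, 0], [0, 0, 0], [0, 0, 0], [0, 0, 0], [0, 0, 0], [0, 0, 0], [0, 0, 0], [0, 0, 0]], hand=[-0.77, -0.77, -0.77, -0.77, -0.77, -0.77, -0.77, -0.77])

```text
clock: 6.98
position: [0.596, 0.0803, 0.0134]
ee_rot: [0.0, -0.072, 0.997, 0.0]
contact_force: [-1.5, -0.6, -0.1]
width: 0.0102
gripper_force: 0.4
```

Request:
apply_moves(xyz=[[-0.004, 0, 0], [-0.003, 0, 0], [0, 0, 0]], rot=[[0, 0, 0], [0, 0, 0], [0, 0, 0]], hand=[-0.77, -0.77, -0.77])

```text
clock: 7.35
position: [0.596, 0.0803, 0.0134]
ee_rot: [-0.002, -0.072, 0.997, -0.0]
contact_force: [-5.1, -1.7, 1.9]
width: 0.0095
gripper_force: 2.6
```

Run:
```python
from h import *
tray()
```

```text
t 7.35 tray -0.0087 0.0571 0.0134 F tray -5.3 -0.9 1.9 w 0.0095
```

Doll b is seated (same stop depth as c). Now doll d.

Request:
apply_moves(xyz=[[0.04, 0, 0], [0.125, 0, 0], [0, 0.17, 0], [0, 0, 0]], rot=[[0, 0, 0], [0, 0, 0], [0, 0, 0], [0, 0, 0]], hand=[-0.77, -0.77, -0.77, -0.77])

```text
clock: 7.85
position: [0.5413, 0.1262, 0.0141]
ee_rot: [0.001, -0.074, 0.997, 0.001]
contact_force: [0.2, 0.4, -0.6]
width: 0.0099
gripper_force: 0.0
```

Request:
apply_moves(xyz=[[-0.03, 0, 0], [-0.03, 0, 0], [-0.03, 0, 0], [-0.02, 0, 0], [-0.02, 0, 0], [-0.018, 0, 0], [-0.01, 0, 0], [0, 0, 0]], rot=[[0, 0, 0], [0, 0, 0], [0, 0, 0], [0, 0, 0], [0, 0, 0], [0, 0, 0], [0, 0, 0], [0, 0, 0]], hand=[-0.77, -0.77, -0.77, -0.77, -0.77, -0.77, -0.77, -0.77])

```text
clock: 8.85
position: [0.5886, 0.1307, 0.0134]
ee_rot: [0.0, -0.072, 0.997, -0.0]
contact_force: [-1.0, 0.2, -0.2]
width: 0.01
gripper_force: 0.4
```

Request:
apply_moves(xyz=[[-0.004, 0, 0], [-0.003, 0, 0], [0, 0, 0]], rot=[[0, 0, 0], [0, 0, 0], [0, 0, 0]], hand=[-0.77, -0.77, -0.77])

```text
clock: 9.22
position: [0.5887, 0.1307, 0.0134]
ee_rot: [-0.002, -0.072, 0.997, -0.0]
contact_force: [-5.0, -1.7, 2.0]
width: 0.0096
gripper_force: 2.6
```

Run:
```python
from h import *
tray()
# next: retreat, lift, and view bin: camera is at tool +x by 69mm; bin doll ~ (0.435,-0.329), bin yaw -0.105
plan(W(-.055,.108,.0134),W(-.055,.108,.20),(.47,-.325,.17,-.105))
```

```text
t 9.22 tray -0.0089 0.1081 0.0134 F tray -5.1 -1.0 2.0 w 0.0096
to (np.float64(0.543), np.float64(0.1242), 0.0134, 0.142) | shift(unturned) [0.1537 0.0005 0.0006] turn [-0.     -0.0034  0.0032] | shift(turned) [ 1.537e-01 -0.000e+00  1.000e-04] len mm 46.1
to (np.float64(0.543), np.float64(0.1242), 0.2, 0.142) | shift(unturned) [ 0.     0.    -0.622] turn [0. 0. 0.] | shift(turned) [ 0.     0.    -0.622] len mm 186.6
to (0.47, -0.325, 0.17, -0.105) | shift(unturned) [ 0.4524 -1.448   0.1   ] turn [0.     0.     0.2356] | shift(turned) [ 0.0851 -1.5146  0.1   ] len mm 456.1
```

Request:
apply_moves(xyz=[[0.04, 0, 0], [0.114, 0, 0], [0, 0, -0.155], [0, 0, -0.155], [0, 0, -0.155], [0, 0, -0.157]], rot=[[0, 0, 0], [0, 0, 0], [0, 0, 0], [0, 0, 0], [0, 0, 0], [0, 0, 0]], hand=[-0.77, -0.77, -0.77, 1, 1, 1])

```text
clock: 9.98
position: [0.5452, 0.1245, 0.2021]
ee_rot: [0.002, -0.072, 0.997, 0.0]
contact_force: [0.5, 0.4, 0.4]
width: 0.0641
gripper_force: 0.0
```

Request:
apply_moves(xyz=[[0.048, -0.182, 0.0125], [0.048, -0.182, 0.0125], [0.048, -0.182, 0.0125], [0.048, -0.182, 0.0125], [0.048, -0.182, 0.0125], [0.048, -0.182, 0.0125], [0.048, -0.182, 0.0125], [0.048, -0.182, 0.0125]], rot=[[0, 0, 0], [0, 0, 0], [0, 0, 0], [0, 0, 0], [0, 0, 0], [0, 0, 0], [0, 0, 0], [0, 0, 0]], hand=[1, 1, 1, 1, 1, 1, 1, 1])

```text
clock: 10.98
position: [0.494, -0.3266, 0.1705]
ee_rot: [0.001, -0.072, 0.997, -0.001]
contact_force: [0.4, 0.5, -0.1]
width: 0.0853
gripper_force: 0.0
```

Request:
apply_moves(xyz=[[0, 0, 0], [0, 0, 0], [0, 0, 0]], rot=[[0, 0, 0.118], [0, 0, 0.118], [0, 0, 0]], hand=[1, 1, 1])

```text
clock: 11.35
position: [0.4941, -0.3249, 0.1703]
ee_rot: [0.001, 0.051, 0.999, -0.0]
contact_force: [0.1, 1.1, -0.2]
width: 0.0859
gripper_force: 0.0
```

Run:
```python
from h import *
import pickle
s=status.get_state();print(s["clock"],s["position"],s["qpos"])
c=cam("wrist"); save(c,"w3.png",s=1.25); pickle.dump(c,open("w3.pkl","wb"))
```

```text
11.35 [ 0.49406923 -0.32494861  0.17029996] [-6.99601562e-01  3.38376224e-01  1.56876077e+00  3.48253723e-04
  1.23268148e+00 -2.16917734e+00]
```

View pics/w3.png

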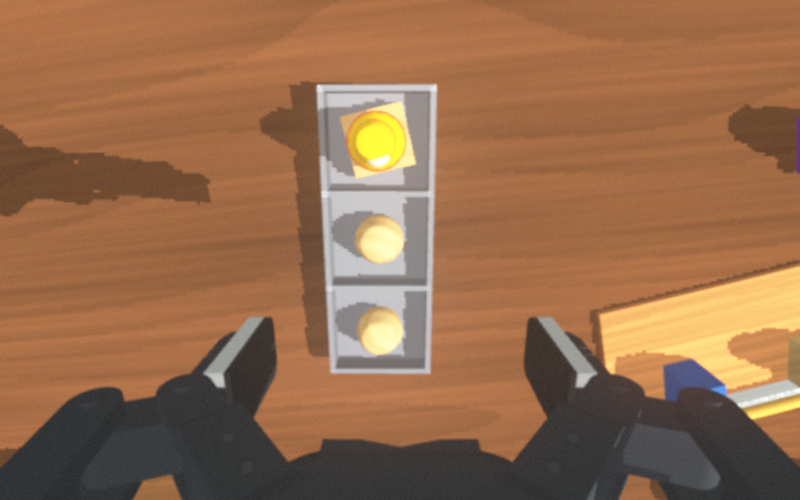

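This wrist view shows the bin upright in the picture. The red-banded doll is in the top compartment with plinth corners (341,119), (403,102), (416,163), (356,178), and blanks are at (380,240) and (380,331).

Run:
```python
from h import *
import pickle
c=pickle.load(open("w3.pkl","rb"))
S=lambda *a:np.array(a,float).reshape(-1,2)/1.25
q=onplane(c,S(341,119,403,102,416,163,356,178),.022); print(q.round(4),"centre",q.mean(0).round(4))
print("sides",[np.linalg.norm(q[i]-q[i-1]).round(4) for i in range(4)])
v=q[1]-q[0]; v2=q[2]-q[3]; print("side dir (tool-y-like) psi",np.arctan2(-v[0],v[1]),np.arctan2(-v2[0],v2[1])); v=q[3]-q[0];v2=q[2]-q[1]
print([np.arctan2(k[1],k[0]) for k in (v,v2)])
b=onplane(c,S(319,86,436,86,430,373,332,373),.022);print("bin",b.round(4),b.mean(0).round(4))
for ce,st in blobs(c["im"],(22,190,120),(34,255,255),200): print("yellow",ce,st, onplane(c,[ce],.045).round(4))
t=cam("top"); print("head tri",tri(c,S(379,140)[0],t,(452.5,249)))
print("plinth/top check tri",tri(c,S(379,140)[0],cam("side"),(484/1.25,365/1.25)))
```

```text
[[ 0.413  -0.3562  0.022 ]
 [ 0.4065 -0.3142  0.022 ]
 [ 0.4468 -0.3093  0.022 ]
 [ 0.4527 -0.3513  0.022 ]] centre [ 0.4298 -0.3328  0.022 ]
sides [np.float64(0.04), np.float64(0.0425), np.float64(0.0405), np.float64(0.0423)]
side dir (tool-y-like) psi 0.15283998273464963 0.14015704415385247
[np.float64(0.12427232499803414), np.float64(0.12037828793032435)]
bin [[ 0.3909 -0.3677  0.022 ]
 [ 0.3988 -0.2918  0.022 ]
 [ 0.6094 -0.3131  0.022 ]
 [ 0.6017 -0.3899  0.022 ]] [ 0.5002 -0.3406  0.022 ]
yellow [300.67017828 109.47001621] [ 279   90   44   43 1234] [[ 0.4267 -0.3332  0.045 ]]
head tri (array([ 0.43235018, -0.33037689,  0.05686825]), np.float64(0.0075725378101055675))
plinth/top check tri (array([ 0.42948185, -0.33199048,  0.06346764]), np.float64(0.003449008602397048))
```

Run:
```python
from h import *
plan((.4290,-.3328,.17,.135),(.4290,-.3328,.026,.135),(.4290,-.3328,.17,.135),W(.018,-.082,.17,.142),W(.018,-.082,.029,.142))
```

```text
to (0.429, -0.3328, 0.17, 0.135) | shift(unturned) [ 0.213  -0.0495  0.001 ] turn [-0.0005  0.0008 -0.2248] | shift(turned) [0.2186 0.0015 0.0012] len mm 65.6
to (0.429, -0.3328, 0.026, 0.135) | shift(unturned) [0.   0.   0.48] turn [0. 0. 0.] | shift(turned) [0.   0.   0.48] len mm 144.0
to (0.429, -0.3328, 0.17, 0.135) | shift(unturned) [ 0.    0.   -0.48] turn [0. 0. 0.] | shift(turned) [ 0.    0.   -0.48] len mm 144.0
to (np.float64(0.6421), np.float64(-0.0536), 0.17, 0.142) | shift(unturned) [-0.8291  0.8266  0.    ] turn [ 0.      0.     -0.0067] | shift(turned) [-0.8349  0.8208  0.    ] len mm 351.2
to (np.float64(0.6421), np.float64(-0.0536), 0.029, 0.142) | shift(unturned) [0.   0.   0.47] turn [0. 0. 0.] | shift(turned) [0.   0.   0.47] len mm 141.0
```

Request:
apply_moves(xyz=[[0.107, -0.025, 0], [0.106, -0.0245, 0], [0, 0, 0], [0, 0, 0.1], [0, 0, 0]], rot=[[0, 0, 0], [0, 0, 0], [0, 0, -0.112], [0, 0, -0.113], [0, 0, 0]], hand=[1, 1, 1, 1, 1])

```text
clock: 12.12
position: [0.4276, -0.3314, 0.1387]
ee_rot: [-0.001, -0.066, 0.998, 0.002]
contact_force: [-0.3, -0.1, -0.9]
width: 0.0853
gripper_force: 0.0
```

Run:
```python
from h import *
plan((.4290,-.3328,.026,.135))
```

```text
to (0.429, -0.3328, 0.026, 0.135) | shift(unturned) [-0.005  -0.0066  0.3755] turn [ 0.0033 -0.0024 -0.0018] | shift(turned) [-0.004  -0.0053  0.3755] len mm 112.7
```

Request:
apply_moves(xyz=[[-0.004, -0.005, 0.13], [0, 0, 0.13], [0, 0, 0.09], [0, 0, 0.025], [0, 0, 0]], rot=[[0, 0, 0], [0, 0, 0], [0, 0, 0], [0, 0, 0], [0, 0, 0]], hand=[1, 1, 1, 1, 1])

```text
clock: 12.75
position: [0.4307, -0.3345, 0.0282]
ee_rot: [0.0, -0.066, 0.998, -0.0]
contact_force: [0.6, 0.6, 0.1]
width: 0.085
gripper_force: 0.0
```

Request:
apply_moves(xyz=[[0, 0, 0], [0, 0, 0], [0, 0, 0], [0, 0, 0], [0, 0, 0], [0, 0, 0]], rot=[[0, 0, 0], [0, 0, 0], [0, 0, 0], [0, 0, 0], [0, 0, 0], [0, 0, 0]], hand=[-0.5, -0.5, -0.5, -0.5, -0.5, -0.5], force=30)

```text
clock: 13.5
position: [0.4305, -0.3343, 0.0287]
ee_rot: [0.0, -0.067, 0.998, -0.0]
contact_force: [-0.5, 1.5, 5.5]
width: 0.0342
gripper_force: 29.7
```

Request:
apply_moves(xyz=[[0, 0, 0], [0, 0, 0], [0, 0, 0.013], [0, 0, 0], [0, 0, 0], [0, 0, 0], [0, 0, 0], [0, 0, 0]], rot=[[0, 0, 0], [0, 0, 0], [0, 0, 0], [0, 0, 0], [0, 0, 0], [0, 0, 0], [0, 0, 0], [0, 0, 0]], hand=[0.1, 0.1, 0.1, 0.1, -0.5, -0.5, -0.5, -0.5], force=30)

```text
clock: 14.5
position: [0.4301, -0.3342, 0.0238]
ee_rot: [-0.0, -0.067, 0.998, -0.0]
contact_force: [-0.2, -0.4, 0.2]
width: 0.0343
gripper_force: 30.0
```

Request:
apply_moves(xyz=[[0, 0, -0.08], [0, 0, -0.12], [0, 0, -0.15], [0, 0, -0.138], [-0.1185, 0.118, 0], [-0.1185, 0.118, 0], [-0.1185, 0.118, 0], [-0.1185, 0.118, 0]], rot=[[0, 0, 0], [0, 0, 0], [0, 0, 0], [0, 0, 0], [0, 0, 0], [0, 0, 0], [0, 0, 0], [0, 0, 0]], hand=[-0.5, -0.5, -0.5, -0.5, -0.5, -0.5, -0.5, -0.5])

```text
clock: 15.5
position: [0.5529, -0.1734, 0.1699]
ee_rot: [-0.0, -0.067, 0.998, 0.0]
contact_force: [1.2, -0.2, -2.2]
width: 0.0342
gripper_force: 30.3
```

Request:
apply_moves(xyz=[[-0.1185, 0.118, 0], [-0.1185, 0.118, 0], [-0.1, 0.118, 0], [0, 0, 0], [0, 0, 0]], rot=[[0, 0, 0], [0, 0, 0], [0, 0, 0], [0, 0, 0], [0, 0, 0]], hand=[-0.5, -0.5, -0.5, -0.5, -0.5])

```text
clock: 16.12
position: [0.6377, -0.0561, 0.1696]
ee_rot: [-0.001, -0.067, 0.998, -0.0]
contact_force: [-0.4, -0.3, -1.2]
width: 0.0345
gripper_force: 30.4
```

Run:
```python
from h import *
import pickle
tray(); plan(W(.016,-.082,.028,.142))
c=cam("wrist"); save(c,"w4.png",s=1.25); pickle.dump(c,open("w4.pkl","wb"))
```

```text
t 16.12 tray 0.0133 -0.0839 0.1696 F tray -0.4 -0.3 -1.2 w 0.0345
to (np.float64(0.6401), np.float64(-0.0539), 0.028, 0.142) | shift(unturned) [-0.0096  0.0064  0.4718] turn [-0.     -0.0016 -0.0076] | shift(turned) [-0.0089  0.0063  0.4719] len mm 141.6
```

View pics/w4.png

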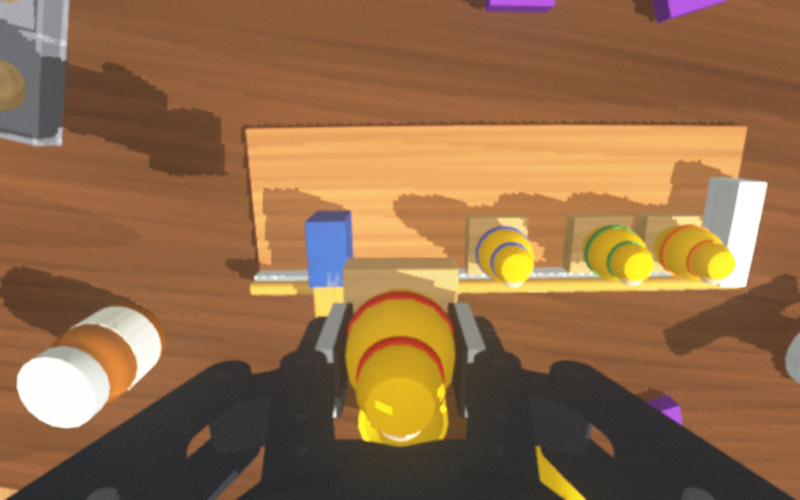

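The doll hangs straight in the grip, its plinth front edge level at (345–460, 262). Dolls c, b and d now stand square against the rail, and the gap between the clamp (352) and c's plinth (468) is about 84 mm. I'll set the doll down at y = -74 mm.

Request:
apply_moves(xyz=[[-0.009, 0.032, 0.12], [0, 0, 0.14], [0, 0, 0.13], [0, 0, 0.07], [0, 0, 0.012], [0, 0, 0]], rot=[[0, 0, -0.008], [0, 0, 0], [0, 0, 0], [0, 0, 0], [0, 0, 0], [0, 0, 0]], hand=[-0.5, -0.5, -0.5, -0.5, -0.5, -0.5])

```text
clock: 16.92
position: [0.64, -0.0472, 0.0293]
ee_rot: [0.0, -0.07, 0.998, -0.0]
contact_force: [-0.2, 0.5, -0.9]
width: 0.0343
gripper_force: 30.4
```

Request:
apply_moves(xyz=[[0, 0, 0.007], [0, 0, 0]], rot=[[0, 0, 0], [0, 0, 0]], hand=[-0.5, -0.5])

```text
clock: 17.18
position: [0.6402, -0.0465, 0.0274]
ee_rot: [0.001, -0.071, 0.997, -0.0]
contact_force: [0.2, 0.1, -1.6]
width: 0.0341
gripper_force: 30.4
```

Run:
```python
from h import *
tray()
```

```text
t 17.18 tray 0.0171 -0.0746 0.0274 F tray 0.2 0.1 -1.6 w 0.0341
```

Request:
apply_moves(xyz=[[0, 0, 0.007], [0, 0, 0.004], [0, 0, 0]], rot=[[0, 0, 0], [0, 0, 0], [0, 0, 0]], hand=[-0.5, -0.5, -0.5])

```text
clock: 17.55
position: [0.6399, -0.0462, 0.0238]
ee_rot: [0.0, -0.071, 0.997, -0.0]
contact_force: [-1.2, 1.1, 3.7]
width: 0.0342
gripper_force: 30.7
```

Request:
apply_moves(xyz=[[0, 0, 0.003], [0, 0, 0]], rot=[[0, 0, 0], [0, 0, 0]], hand=[-0.5, -0.5])

```text
clock: 17.8
position: [0.6399, -0.0462, 0.0237]
ee_rot: [0.0, -0.071, 0.997, -0.0]
contact_force: [-2.6, 1.0, 8.7]
width: 0.0344
gripper_force: 31.1
```

Request:
apply_moves(xyz=[[0, 0, -0.007], [0, 0, 0], [0, 0, 0], [0, 0, -0.08], [0, 0, -0.13], [0, 0, -0.15], [0.1, 0, -0.1], [0.14, 0, 0]], rot=[[0, 0, 0], [0, 0, 0], [0, 0, 0], [0, 0, 0], [0, 0, 0], [0, 0, 0], [0, 0, 0], [0, 0, 0]], hand=[0.03, 0.03, 0.03, 0.03, 0.03, 0.03, -0.77, -0.77])

```text
clock: 18.8
position: [0.5703, -0.057, 0.1649]
ee_rot: [0.003, -0.071, 0.997, -0.001]
contact_force: [0.0, -0.5, -1.2]
width: 0.0101
gripper_force: 0.0
```

Run:
```python
from h import *
tray(); plan(W(-.055,-.0745,.0135))
```

```text
t 18.8 tray -0.0535 -0.0752 0.1649 F tray -0.0 -0.5 -1.2 w 0.0101
to (np.float64(0.5688), np.float64(-0.0565), 0.0135, 0.142) | shift(unturned) [0.0078 0.0034 0.5045] turn [-0.0021  0.0058  0.0006] | shift(turned) [0.0048 0.0023 0.5045] len mm 151.4
```

Request:
apply_moves(xyz=[[0, 0, 0.15], [0, 0, 0.15], [0, 0, 0.13], [0, 0, 0.05], [0, 0, 0.02], [0, 0, 0]], rot=[[0, 0, 0], [0, 0, 0], [0, 0, 0], [0, 0, 0], [0, 0, 0], [0, 0, 0]], hand=[-0.77, -0.77, -0.77, -0.77, -0.77, -0.77])

```text
clock: 19.55
position: [0.5693, -0.0566, 0.0131]
ee_rot: [0.001, -0.071, 0.997, -0.0]
contact_force: [0.4, -0.3, 0.5]
width: 0.01
gripper_force: 0.0
```

Run:
```python
from h import *
import pickle
tray()
c=cam("wrist"); save(c,"w5.png",s=1.25)
```

```text
t 19.55 tray -0.0545 -0.0747 0.0131 F tray 0.3 -0.4 0.5 w 0.01
```

View pics/w5.png

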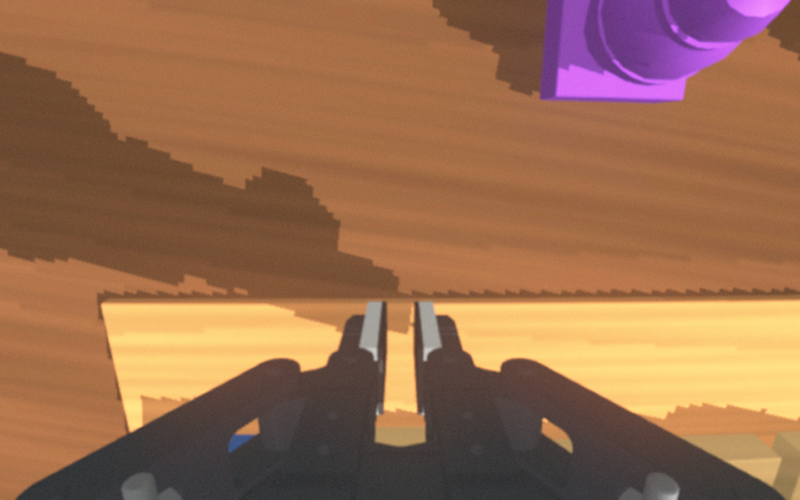

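The fingers are on the tray floor with the plinth front edge just ahead, between the pads (400,435), and nothing else near. Now I'll push.

Request:
apply_moves(xyz=[[-0.04, 0, 0], [-0.04, 0, 0], [-0.025, 0, 0], [-0.018, 0, 0], [-0.016, 0, 0], [-0.01, 0, 0], [-0.005, 0, 0], [0, 0, 0]], rot=[[0, 0, 0], [0, 0, 0], [0, 0, 0], [0, 0, 0], [0, 0, 0], [0, 0, 0], [0, 0, 0], [0, 0, 0]], hand=[-0.77, -0.77, -0.77, -0.77, -0.77, -0.77, -0.77, -0.77])

```text
clock: 20.6
position: [0.6144, -0.0499, 0.0123]
ee_rot: [0.0, -0.071, 0.997, 0.0]
contact_force: [1.2, -0.5, -0.5]
width: 0.0099
gripper_force: 0.2
```

Request:
apply_moves(xyz=[[-0.004, 0, 0], [0, 0, 0]], rot=[[0, 0, 0], [0, 0, 0]], hand=[-0.77, -0.77])

```text
clock: 20.85
position: [0.6151, -0.0498, 0.0123]
ee_rot: [-0.0, -0.071, 0.997, 0.0]
contact_force: [-1.0, -0.4, 0.8]
width: 0.0099
gripper_force: 0.7
```

Request:
apply_moves(xyz=[[-0.004, 0, 0], [0, 0, 0]], rot=[[0, 0, 0], [0, 0, 0]], hand=[-0.77, -0.77])

```text
clock: 21.1
position: [0.6151, -0.0498, 0.0123]
ee_rot: [-0.001, -0.071, 0.997, 0.0]
contact_force: [-5.5, -1.2, 2.5]
width: 0.0101
gripper_force: 2.5
```

Run:
```python
from h import *
tray()
```

```text
t 21.1 tray -0.0082 -0.0744 0.0123 F tray -5.7 -0.4 2.5 w 0.0101
```

Run:
```python
from h import *
import pickle
c2=pickle.load(open("w2.pkl","rb"));c4=pickle.load(open("w4.pkl","rb"))
t=lambda P:((P[0]-TO[0])*TX[0]+(P[1]-TO[1])*TX[1],(P[0]-TO[0])*TY[0]+(P[1]-TO[1])*TY[1])
for n,c in (("w2",c2),("w4",c4)):
    m=[b for b in blobs(c["im"],(105,120,50),(125,255,255),100)]
    for ce,st in m: print(n,ce.round(1),st.tolist())
    x,y,w,h,_=m[0][1]
    for z in(.006,.047): print(z,[np.round(t(p),4) for p in onplane(c,[(x,y+h*.7),(x+w,y+h*.7)],z)])
tray(); plan(W(-.055,-.0745,.0123),W(-.055,-.0745,.11),W(.016,-.205,.11),W(.016,-.205,.026))
```

```text
w2 [183.7 223.7] [158, 197, 50, 59, 1889]
0.006 [array([ 0.0454, -0.1701]), array([ 0.0452, -0.1218])]
0.047 [array([ 0.0285, -0.1487]), array([ 0.0283, -0.107 ])]
w4 [261.2 199.9] [245, 177, 36, 52, 1465]
0.006 [array([ 0.0428, -0.1559]), array([ 0.043 , -0.1213])]
0.047 [array([ 0.0296, -0.1462]), array([ 0.0298, -0.1162])]
t 21.1 tray -0.0082 -0.0744 0.0123 F tray -5.7 -0.4 2.5 w 0.0101
to (np.float64(0.5688), np.float64(-0.0565), 0.0123, 0.142) | shift(unturned) [ 0.156  -0.0003  0.0004] turn [ 0.0002 -0.0028  0.0003] | shift(turned) [ 0.156  -0.0003 -0.    ] len mm 46.8
to (np.float64(0.5688), np.float64(-0.0565), 0.11, 0.142) | shift(unturned) [ 0.      0.     -0.3257] turn [0. 0. 0.] | shift(turned) [ 0.      0.     -0.3257] len mm 97.7
to (np.float64(0.6575), np.float64(-0.1757), 0.11, 0.142) | shift(unturned) [-0.2366 -0.4351  0.    ] turn [0. 0. 0.] | shift(turned) [-0.2366 -0.4351  0.    ] len mm 148.6
to (np.float64(0.6575), np.float64(-0.1757), 0.026, 0.142) | shift(unturned) [0.   0.   0.28] turn [0. 0. 0.] | shift(turned) [0.   0.   0.28] len mm 84.0
```

Request:
apply_moves(xyz=[[0.04, 0, 0], [0.12, 0, 0], [0, 0, -0.16], [0, 0, -0.166], [-0.08, -0.145, 0], [-0.079, -0.145, 0], [-0.078, -0.145, 0], [0, 0, 0]], rot=[[0, 0, 0], [0, 0, 0], [0, 0, 0], [0, 0, 0], [0, 0, 0], [0, 0, 0], [0, 0, 0], [0, 0, 0]], hand=[-0.77, -0.77, -0.77, -1, -1, -1, -1, -1])

```text
clock: 22.1
position: [0.6605, -0.1789, 0.11]
ee_rot: [0.002, -0.069, 0.998, -0.001]
contact_force: [-0.7, -0.0, -0.3]
width: -0.0002
gripper_force: 0.0
```

Request:
apply_moves(xyz=[[0, 0, 0.13], [0, 0, 0.12], [0, 0, 0.03], [0, 0.06, 0], [0, 0.03, 0], [0, 0, 0]], rot=[[0, 0, 0], [0, 0, 0], [0, 0, 0], [0, 0, 0], [0, 0, 0], [0, 0, 0]], hand=[-1, -1, -1, -1, -1, -1])

```text
clock: 22.85
position: [0.6548, -0.1476, 0.0279]
ee_rot: [0.001, -0.072, 0.997, -0.0]
contact_force: [0.3, -0.6, 0.1]
width: 0.0003
gripper_force: 0.0
```

Run:
```python
from h import *
tray(); c=cam("wrist"); save(c,"w6.png",s=1.25)
```

```text
t 22.85 tray 0.0173 -0.1768 0.0279 F tray 0.2 -0.6 0.1 w 0.0003
```

View pics/w6.png

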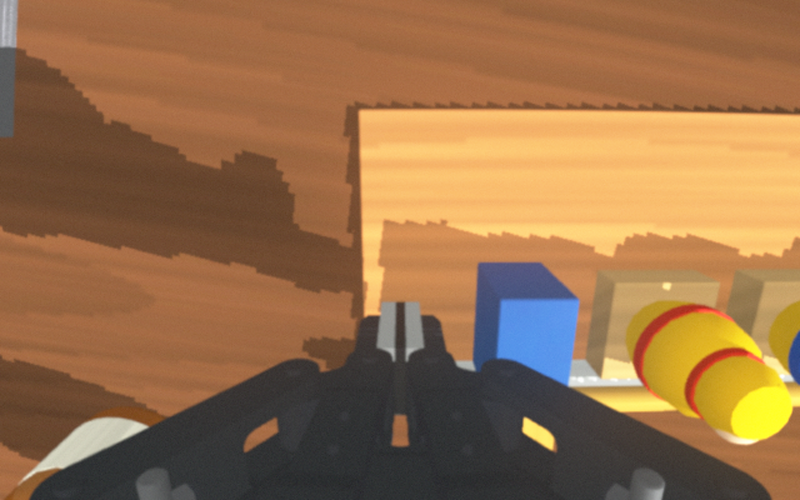

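The view shows the fingers standing behind the clamp's outer face (left edge at 478–499) with the red-banded doll square just beyond it. I'll raise 5 mm for knuckle clearance and push.

Request:
apply_moves(xyz=[[0, 0, -0.017], [0, 0.02, 0], [0, 0.015, 0], [0, 0.01, 0], [0, 0.01, 0], [0, 0, 0]], rot=[[0, 0, 0], [0, 0, 0], [0, 0, 0], [0, 0, 0], [0, 0, 0], [0, 0, 0]], hand=[-1, -1, -1, -1, -1, -1])

```text
clock: 23.65
position: [0.6517, -0.1322, 0.0312]
ee_rot: [-0.0, -0.071, 0.997, 0.0]
contact_force: [-0.2, -0.7, -0.3]
width: -0.0
gripper_force: 0.0
```

Request:
apply_moves(xyz=[[0, 0.015, 0], [0, 0.015, 0], [0, 0.015, 0], [0, 0.015, 0], [0, 0.015, 0], [0, 0.015, 0]], rot=[[0, 0, 0], [0, 0, 0], [0, 0, 0], [0, 0, 0], [0, 0, 0], [0, 0, 0]], hand=[-1, -1, -1, -1, -1, -1])

```text
clock: 24.4
position: [0.6479, -0.1055, 0.0313]
ee_rot: [0.0, -0.071, 0.997, -0.0]
contact_force: [0.1, -2.1, -0.7]
width: -0.0001
gripper_force: 1.5
```

Run:
```python
from h import *
tray()
```

```text
t 24.4 tray 0.0165 -0.1342 0.0313 F tray -0.2 -2.1 -0.7 w -0.0001
```

Request:
apply_moves(xyz=[[0, 0.015, 0], [0, 0.015, 0], [0, 0.015, 0], [0, 0.015, 0], [0, 0.015, 0], [0, 0.015, 0], [0, 0.015, 0], [0, 0.015, 0]], rot=[[0, 0, 0], [0, 0, 0], [0, 0, 0], [0, 0, 0], [0, 0, 0], [0, 0, 0], [0, 0, 0], [0, 0, 0]], hand=[-1, -1, -1, -1, -1, -1, -1, -1])

```text
clock: 25.4
position: [0.6427, -0.0699, 0.0313]
ee_rot: [-0.0, -0.071, 0.997, 0.0]
contact_force: [0.3, -5.4, -1.6]
width: 0.0002
gripper_force: 2.1
```

Run:
```python
from h import *
tray()
```

```text
t 25.4 tray 0.0163 -0.0981 0.0313 F tray -0.5 -5.4 -1.6 w 0.0002
```

Request:
apply_moves(xyz=[[0, 0.01, 0], [0, 0.01, 0], [0, 0.01, 0], [0, 0.01, 0], [0, 0.01, 0]], rot=[[0, 0, 0], [0, 0, 0], [0, 0, 0], [0, 0, 0], [0, 0, 0]], hand=[-1, -1, -1, -1, -1])

```text
clock: 26.02
position: [0.6406, -0.0553, 0.0313]
ee_rot: [-0.0, -0.071, 0.997, -0.0]
contact_force: [-0.0, -5.7, -0.9]
width: -0.0001
gripper_force: 2.7
```

Run:
```python
from h import *
tray()
c=cam("wrist"); save(c,"w7.png",s=1.25)
```

```text
t 26.02 tray 0.0163 -0.0834 0.0313 F tray -0.8 -5.6 -0.9 w -0.0001
```

View pics/w7.png

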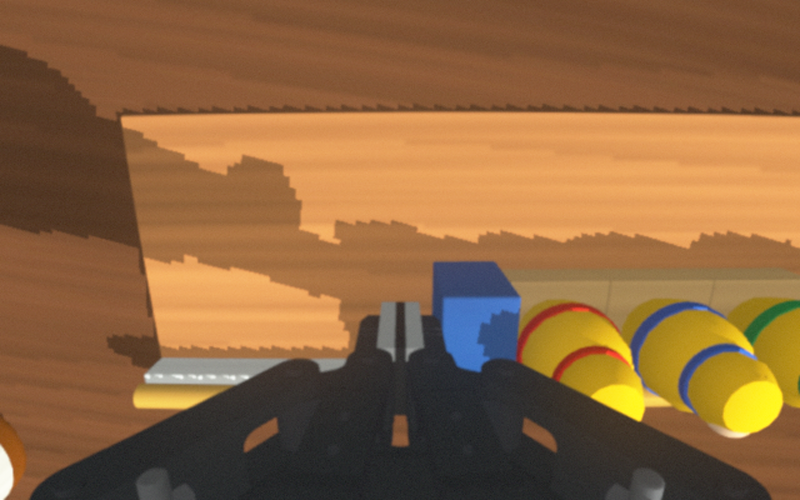

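The clamp, a, c and b are now in line and touching (plinth joints at 510, 611 and 713), all upright. I'll continue slowly.

Request:
apply_moves(xyz=[[0, 0.01, 0], [0, 0.01, 0], [0, 0.01, 0], [0, 0.01, 0], [0, 0.005, 0], [0, 0.005, 0]], rot=[[0, 0, 0], [0, 0, 0], [0, 0, 0], [0, 0, 0], [0, 0, 0], [0, 0, 0]], hand=[-1, -1, -1, -1, -1, -1])

```text
clock: 26.82
position: [0.6385, -0.0411, 0.0313]
ee_rot: [-0.0, -0.071, 0.997, -0.001]
contact_force: [-0.2, -5.8, -2.0]
width: 0.0001
gripper_force: 3.1
```

Request:
apply_moves(xyz=[[0, 0.004, 0], [0, 0.004, 0], [0, 0, 0]], rot=[[0, 0, 0], [0, 0, 0], [0, 0, 0]], hand=[-1, -1, -1])

```text
clock: 27.2
position: [0.6381, -0.0386, 0.0313]
ee_rot: [-0.0, -0.071, 0.997, -0.0]
contact_force: [-0.2, -6.7, -1.5]
width: -0.0002
gripper_force: 2.9
```

Run:
```python
from h import *
tray()
```

```text
t 27.2 tray 0.0162 -0.0666 0.0313 F tray -1.2 -6.6 -1.5 w -0.0002
```

Request:
apply_moves(xyz=[[0, 0.004, 0], [0, 0.004, 0], [0, 0, 0]], rot=[[0, 0, 0], [0, 0, 0], [0, 0, 0]], hand=[-1, -1, -1])

```text
clock: 27.58
position: [0.6378, -0.0362, 0.0313]
ee_rot: [-0.0, -0.071, 0.997, -0.0]
contact_force: [-0.7, -6.4, -1.7]
width: 0.0002
gripper_force: 2.9
```

Request:
apply_moves(xyz=[[0, 0.003, 0], [0, 0, 0]], rot=[[0, 0, 0], [0, 0, 0]], hand=[-1, -1])

```text
clock: 27.82
position: [0.6377, -0.0354, 0.0313]
ee_rot: [-0.0, -0.071, 0.997, -0.001]
contact_force: [-0.4, -6.3, -1.7]
width: -0.0002
gripper_force: 3.0
```

Still sliding at about 6.4 N of drag.

Request:
apply_moves(xyz=[[0, 0.004, 0], [0, 0, 0]], rot=[[0, 0, 0], [0, 0, 0]], hand=[-1, -1])

```text
clock: 28.08
position: [0.6376, -0.035, 0.0313]
ee_rot: [-0.0, -0.071, 0.997, -0.001]
contact_force: [0.3, -8.2, -0.9]
width: 0.0003
gripper_force: 3.9
```

Request:
apply_moves(xyz=[[0, 0.004, 0], [0, 0, 0]], rot=[[0, 0, 0], [0, 0, 0]], hand=[-1, -1])

```text
clock: 28.32
position: [0.6376, -0.0349, 0.0313]
ee_rot: [0.0, -0.071, 0.997, -0.002]
contact_force: [-0.2, -10.5, -1.9]
width: 0.0001
gripper_force: 5.2
```

Request:
apply_moves(xyz=[[0, 0.004, 0], [0, 0, 0]], rot=[[0, 0, 0], [0, 0, 0]], hand=[-1, -1])

```text
clock: 28.58
position: [0.6376, -0.0348, 0.0314]
ee_rot: [0.0, -0.072, 0.997, -0.003]
contact_force: [-0.4, -12.7, -2.0]
width: -0.0
gripper_force: 6.6
```

Request:
apply_moves(xyz=[[0, 0.004, 0], [0, 0.004, 0], [0, 0, 0], [0, 0, 0], [0, 0, 0], [0, 0, 0]], rot=[[0, 0, 0], [0, 0, 0], [0, 0, 0], [0, 0, 0], [0, 0, 0], [0, 0, 0]], hand=[-1, -1, -1, -1, -1, -1])

```text
clock: 29.32
position: [0.6376, -0.0347, 0.0314]
ee_rot: [0.0, -0.072, 0.997, -0.005]
contact_force: [-0.6, -18.9, -2.8]
width: 0.0002
gripper_force: 9.2
```

Run:
```python
from h import *
tray()
```

```text
t 29.32 tray 0.0163 -0.0626 0.0314 F tray -3.3 -18.7 -2.8 w 0.0002
```

About 12 N reached the stop and held for more than 0.5 s. Now back off gently, retreat and lift.

Request:
apply_moves(xyz=[[0, -0.01, 0], [0, -0.01, 0], [0, -0.02, 0], [0, -0.1, 0], [0, -0.1, 0], [0, 0, -0.15], [0, 0, -0.15], [0, 0, -0.15]], rot=[[0, 0, 0], [0, 0, 0], [0, 0, 0], [0, 0, 0], [0, 0, 0], [0, 0, 0], [0, 0, 0], [0, 0, 0]], hand=[-1, -1, -1, -1, -1, -1, -1, -1])

```text
clock: 30.32
position: [0.6472, -0.0989, 0.1677]
ee_rot: [0.0, -0.071, 0.997, 0.001]
contact_force: [0.8, -0.1, 0.4]
width: -0.0001
gripper_force: 0.0
```

Request:
apply_moves(xyz=[[0, 0.18, 0], [0, 0.18, 0], [0, 0.1, 0], [0, 0, 0], [0, 0, 0]], rot=[[0, 0, 0], [0, 0, 0], [0, 0, 0], [0, 0, 0], [0, 0, 0]], hand=[-1, -1, -1, -1, -1])

```text
clock: 30.95
position: [0.6278, 0.0367, 0.1664]
ee_rot: [0.0, -0.071, 0.997, 0.0]
contact_force: [0.4, 0.1, 0.4]
width: 0.0001
gripper_force: 0.0
```

Run:
```python
from h import *
import pickle
tray(); c=cam("wrist"); save(c,"w8.png",s=1.25); pickle.dump(c,open("w8.pkl","wb"))
```

```text
t 30.95 tray 0.0166 0.0095 0.1664 F tray 0.4 0.1 0.4 w 0.0001
```

View pics/w8.png

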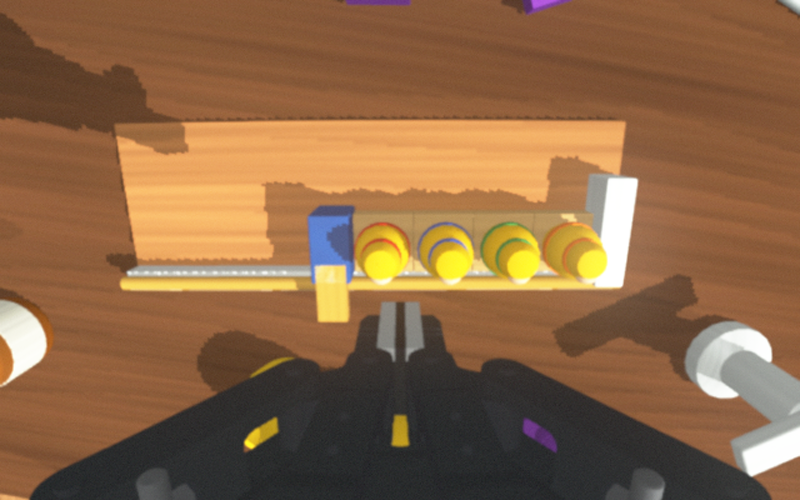

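The picture shows the four dolls upright and tight in a row between clamp (355) and stop (593). Their plinth fronts are in one line (row 213), and the robot is clear.

```bash
python3 -c "
from h import *
print(job.sign_off())"
```

```text
the job is handed in; nothing more can be done
None
```

All four dolls stand square and flush against the back rail, tight between the end stop and the clamp. I squeezed the row with an estimated 12 N at the stop, let go with the clamp left against it, and handed the job in at about 31 s; the hand-in returned no verdict.

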